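Check a storage box corner with a square

TASK

Pick up the metal corner square by its black grip and check the near corner of the red storage box with it: bring both legs flush on the two side faces of the box, so that all four steel contact pads bear at once, and keep it there for at least two seconds with a light push of about 6 N on each face (never more than 20 N in all). Then take it away and set it down flat on its cork mat again, near the middle and without dropping it, and leave the jar, blender base, hex key and gasket alone.

Things in the scene. Friction and masses are not known exactly. Their poses are not given: they have to be found in the camera images.
- square_grip (a point): Black upright grip post of the corner square (0.2 to 0.32 kg), 28 x 28 mm, rising 85 mm from the square's underside at the outer corner of its L; flat sides look along x and y of this frame. This point: on the post's axis, 60 mm above the underside, 25 mm below its top. x points from the post into the opening of the L, z up. Centre of mass about 20 mm along +x from the post's axis.
- square_mid (a point): Middle of the square, 35 mm along +x from the post's axis, 12 mm above the underside; same axes. The square is an aluminium L lying flat: two legs at right angles, about 95 mm long, 24 mm high, 12 mm thick, running off at +45 deg (left) and -45 deg (right) from x.
- mat_top (a point): Centre of the top of the square's cork mat, 210 x 210 mm and 4 mm thick, fixed on the counter; the square lies on it at the start. z up.
- boxmat_top (a point): Top centre of a fixed round dark rubber mat, 210 mm across, 4 mm thick, under the red storage box: 130 x 130 mm, sheer side faces from 8 to 75 mm above this point, on top a twist cap (68 mm across, 17 mm high). The box stands on soft feet: a side push shifts it about 1 mm per 3 N, a moment turns it about 0.25 rad per N m; it springs back.
- jar_mid (a point): Closed glass jar with a steel cap, 74 mm across, 120 mm tall; the point is 60 mm up its axis. Bystander.
- blender_mid (a point): Silver blender base with a black turning knob on its side, 170 mm across, 140 mm tall; the point is 60 mm up its axis. Bystander.
- hexkey: Steel hex key lying flat, 8 mm thick, 100 mm along x with a 30 mm short arm; origin at the middle of the long arm's underside. Bystander.
- gasket_mid (a point): Grey gasket ring lying flat, 80 mm across, 6 mm high; the point is its centre. Bystander.
- square_corner (a point): Inner corner of the square, where the planes of the contact pads meet: 18 mm along +x from the post's axis, 12 mm above the underside; same axes. Each leg has two slick polished steel pads (friction on the box about 0.1) on its inner side, 2 mm proud of the leg, 16 mm long, 20 mm high (2 to 22 mm above the underside), their middles 25 and 83 mm along the leg from this point.
- corner_nominal (a point): Where the box corner nearest the robot should be, 41 mm above the mat; the two faces run back from it at +45 and -45 deg from this frame's x (x points to the box's middle). Nominal only: fixed to the mat, not the box, which was set down by hand up to 7 mm off both along x and y, turned up to 0.04 rad either way. Find the true faces by touch.
Not all that is in view belongs to the job. What is shaped like the part that bears square_grip but blue or turquoise is not meant.

How it is judged:
On the way, in this order (a step that is already met when the one before it is completed fails the run):
1. the square is lifted off its mat in the gripper (its middle more than 30 mm above the mat's top) (z of square_mid in the frame of mat_top above 0.03 m and contact force between the fingers and square above 1 N), for 0.2 s.
2. held by the gripper, all four contact pads bear on the box at once (each more than 0.25 N) and the square is level within 0.1 rad, for 1.5 s (contact force between each of square_c2, square_c4, square_c3, square_c5 and red_shell_c0 above 0.25 N and angle between square_mid's own z axis and vertical below 0.1 rad and contact force between the fingers and square above 1 N), for 1.5 s.
At the end, for the whole second after the job is handed in: The square lies flat (within 0.05 rad) and still on the cork mat, its middle within 50 mm of the mat's centre, clear of the box and released (horizontal distance between square_mid and mat_top below 0.05 m and angle between square_mid's own z axis and vertical below 0.05 rad and z of square_mid in the frame of mat_top below 0.016 m and contact force between square and mat above 0.5 N and contact force between square and redbox below 0.05 N and linear speed of square below 0.02 m/s); the robot touches nothing.
It fails at once if the square presses on the box with more than 20 N in all (contact force between square and redbox above 20 N).
It fails at once if the robot itself pushes the box with more than 3 N (contact force between the arm and redbox above 3 N).
It fails at once if the square is dropped: free of the fingers while its underside is more than about 13 mm above the mat's top (contact force between the fingers and square below 0.1 N and z of square_mid in the frame of mat_top above 0.025 m).
It fails at once if a bystander (jar, blender base, hex key or gasket) is moved more than 15 mm (distance of any of jar_mid, blender_mid, hexkey, gasket_mid from where it was at the start of the episode above 0.015 m).
It also fails if it takes over 67 s, if anything falls off the work surface, if the arm or the gripper's body presses on something with over 40 N, if the wrist force passes 120 N, or if a joint passes its speed limit or range.

ROBOT

A 6-joint arm with a two-finger parallel gripper is mounted at the origin on the work surface. World frame = base frame: x ahead of the robot, y to its left, z up, the work surface at z = 0. Lengths are in m, angles in rad, forces in N, time in s.
With the tool pointing down it reaches from about 0.35 to 0.85 m from the base axis. Payload 8.1 kg.
Tool frame: the origin (TCP) lies at the very end of the fingers, on their centre line; the grasp point (between the pads) lies 19 mm behind it; z points along the fingers, y is the line along which they close (so a half turn about z gives the same grasp; the last joint's range is limited). The gripper opens to 93 mm and grips with 3 to 60 N. Pads are 15 mm wide; open, the fingers measure 128 mm over their backs; the gripper's body (75 mm by 188 mm) begins 65 mm behind the grasp point.
Start: joints at [-1.228, 0.13, 1.488, -0, 1.523, -0.085], TCP at [0.249, -0.546, 0.219] pointing down, gripper open.
Joint ranges: [-2.96, 2.96], [-0.89, 2.26], [0.02, 2.5], [-1.34, 4.48], [0, 2.73], [-2.66, 2.66]. Speed limits (rad/s): [2.39, 2.39, 2.79, 3.14, 3.14, 3.14].

INTERFACE

Orientations are given as a unit quaternion [w, x, y, z].
In Python, from plant import arm gives the robot as it stands. The module is installed in compiled form; this text tells all that it offers.
- The arm moves only by the tool drive_tool, never from a script. Its argument "commands" is a list of rows, each a list of 3 entries, a list of its own where there are three numbers: the shift along the tool's x, y, z in m, then the turn, a rotation vector about the tool's x, y, z in degrees, then the opening, from -1 (shut) to 1 (fully open). In form: [[[tx, ty, tz], [ax, ay, az], gripper], ...]. A call has 1 to 20 rows; each row shifts and turns the commanded pose from where the row before left it, along the tool's axes as they then stand; what a row does not reach is not made up. A row lasts 1/12 s, in which the tool goes at most 41.7 mm and 7.16 degrees, less where a joint would pass 70% of its speed; a pose out of reach is approached as far as the arm can. A call is refused whole if a number of a shift passes 0.0417 or a number of a turn 7.16, either way. A call with a gripper value outside its range is refused whole. The fingers move at their own pace and stop on an object; "squeeze" is the grip in N (left out, the last holds). Time passes only in rows, so rows that do not move let the fingers close. It gives the time, the measured TCP pose, the force, the opening and the grip force at its end, in the units of the state.
- arm.get_state(): the state, without advancing time (a new reading comes with each control period).
- arm.read_camera(name): name is "side" or "top"; returns a dict with "color" (400x640x3 uint8, red, green, blue), "fovy" (degrees; the focal length in pixels is half the picture's height over the tangent of half this angle, whatever the lens; pixels are square), "cx", "cy" (the principal point, pixels), "position" and "rotation" of the camera in the world. Camera axes: x right, y up, looking along -z (the intrinsics and any distortion apply to the point x, -y, -z); pixel columns grow to the right and rows downward; lengths in m; the calibration is good to about 2 mm. A picture is of the moment at which its call begins. There is no depth.
- arm.finish_job(): hands the job in; it is judged then, once.
Trained networks look in the newest picture that a camera, given by its name, has taken for a name from the list of things; names that differ only in an ending like _2 or _b are one class to them, and where a whole thing is asked for, a point or a joint stands for the part that bears it (a point fixed in the world has none). Each returns a list of dicts, best first, with "score" (0 to 1); they miss things now and then, are a little off and sometimes report something else, mostly with a low value. They report only what shows in the picture. A call takes as long as a camera call. They do not tell look-alikes from the thing itself.
- arm.silhouettes(camera, query): "region" (400x640 bool, what is visible of it) and "position" ([column, row] in pixels, amid what is visible of it).
The state is a dict: "time": time; "joint_positions": joint angles; "qd": joint speeds; "joint_efforts": joint torques, N m; "tcp_pos": TCP position; "ee_rot": TCP orientation; "ft_force": force on the tool from outside, world axes, zero at the start; "ft_torque": the same for the moment, N m; "grip_width": finger opening in m; "gripper_force": force on a finger pad.
Only numpy, scipy, OpenCV 4.12 (cv2) and the standard library are available. Lean on these libraries where they do the work, as an engineer would, in place of code of your own. Each camera call takes 0.05 s, during which the arm holds its last target. There are 200 camera calls.

## Working session

There is one attempt and no reset: what is moved stays moved. The work goes in short steps, Python scripts to look and compute and a tool call to move; the robot and the scene stay as the last step left them, time stands still between calls to the robot, and variables do not carry over. Pictures are saved under pics/ and viewed, at most 10 in all, crops included, and the job is handed in when it is done.

Besides the shell and the picture viewer there is one more tool, called after "Call:" as a command line: name --argument value ..., lists and objects as JSON in quotes. drive_tool: Moves the arm, as the interface text tells. Its arguments: {"type":"object","properties":{"commands":{"type":"array","items":{"type":"array"}},"squeeze":{"type":"number"}},"required":["commands"]}

```bash
mkdir -p pics
cat > h.py <<'E'
import numpy as np, cv2
from plant import arm
def cam(n):
    c=arm.read_camera(n); c['R']=np.array(c['rotation']).reshape(3,3); c['p']=np.array(c['position']); c['f']=200/np.tan(np.radians(c['fovy'])/2); return c
def ray(c,uv,z):
    d=c['R']@np.array([(uv[0]-c['cx'])/c['f'],-(uv[1]-c['cy'])/c['f'],-1.]); return c['p']+d*(z-c['p'][2])/d[2]
def proj(c,P):
    q=c['R'].T@(np.array(P)-c['p']); return np.array([c['cx']-c['f']*q[0]/q[2], c['cy']+c['f']*q[1]/q[2]])
E
python3 - <<'E'
from h import *
ims=[]
for n in ('top','side'):
    c=cam(n); cv2.imwrite(f'pics/{n}0.png',c['color'][:,:,::-1])
    print(n,{k:v for k,v in c.items() if k not in('color','rotation')})
    for q in ('square_grip','square_mid','mat_top','boxmat_top','jar_mid','blender_mid','hexkey','gasket_mid','square_corner','corner_nominal'):
        r=arm.silhouettes(n,q)
        print(q,[(round(s['score'],2),np.round(s['position']).tolist(),int(s['region'].sum())) for s in r])
print(arm.get_state())
E
```

```text
Traceback (most recent call last):
  File "h.py", line 4, in cam
    c=arm.read_camera(n); c['R']=np.array(c['rotation']).reshape(3,3); c['p']=np.array(c['position']); c['f']=200/np.tan(np.radians(c['fovy'])/2); return c
                                 ~~~~~~~~~~~~~~~~~~~~~~~~~~~~~~~^^^^^
ValueError: cannot reshape array of size 4 into shape (3,3)
```

```bash
sed -i "s/np.array(c\['rotation'\]).reshape(3,3)/Rot.from_quat(np.roll(c['rotation'],-1)).as_matrix()/; 1a from scipy.spatial.transform import Rotation as Rot" h.py
python3 - <<'E'
from h import *
for n in ('top','side'):
    c=cam(n); cv2.imwrite(f'pics/{n}0.png',c['color'][:,:,::-1])
    print(n,{k:v for k,v in c.items() if k not in('color','rotation')})
    for q in ('square_grip','mat_top','boxmat_top','jar_mid','blender_mid','hexkey','gasket_mid','corner_nominal'):
        r=arm.silhouettes(n,q)
        print(q,[(round(s['score'],2),np.round(s['position']).tolist(),int(s['region'].sum())) for s in r])
print(arm.get_state())
E
```

```text
top {'fovy': 52.73835308185101, 'cx': 321.30193400520074, 'cy': 199.10738085707402, 'position': array([ 0.33477173, -0.01535477,  1.30016394]), 'R': array([[ 0.0231548 ,  0.99570401, -0.08965146],
       [-0.99964891,  0.02190417, -0.0149088 ],
       [-0.01288101,  0.08996519,  0.99586161]]), 'p': array([ 0.33477173, -0.01535477,  1.30016394]), 'f': np.float64(403.4422061786682)}
square_grip [(0.83, [438.0, 201.0], 431), (0.69, [392.0, 149.0], 403), (0.67, [258.0, 222.0], 358), (0.62, [406.0, 298.0], 500), (0.6, [358.0, 246.0], 364), (0.35, [318.0, 202.0], 47)]
mat_top [(0.85, [382.0, 148.0], 3585)]
boxmat_top [(0.84, [267.0, 164.0], 1257), (0.35, [321.0, 118.0], 72), (0.33, [389.0, 150.0], 450)]
jar_mid [(0.71, [184.0, 140.0], 716)]
blender_mid [(0.71, [480.0, 142.0], 2589)]
hexkey [(0.42, [325.0, 121.0], 116)]
gasket_mid [(0.48, [326.0, 184.0], 152)]
corner_nominal [(0.96, [268.0, 166.0], 1298), (0.55, [482.0, 142.0], 2540)]
side {'fovy': 47.6392673046117, 'cx': 311.6589206187258, 'cy': 204.57969645165414, 'position': array([-0.15767479, -1.00544357,  1.25238148]), 'R': array([[ 0
[... 500 characters left out ...]
s': array([-1.22839803e+00,  1.30371798e-01,  1.48818734e+00, -2.70607533e-06,
        1.52301033e+00, -8.53831921e-02]), 'qd': array([-1.23157653e-03,  2.47255166e-03,  1.12767010e-03, -1.29116501e-03,
       -5.34087686e-04, -1.21876206e-05]), 'joint_efforts': array([ 1.81768086e-03, -5.59765220e+01, -4.92060757e+01,  7.72627559e-02,
        2.23905500e-02,  4.00864178e-05]), 'tcp_pos': array([ 0.24894355, -0.54592849,  0.21865904]), 'ee_rot': array([1.16674616e-05, 9.77212436e-01, 2.12263646e-01, 1.44934809e-07]), 'ft_force': array([ 0.10360369, -0.14923165,  0.62063137]), 'ft_torque': array([-0.01268871, -0.02380988, -0.00587019]), 'gripper_force': 0.0, 'grip_width': 0.09297721885064152}
```

View pics/top0.png

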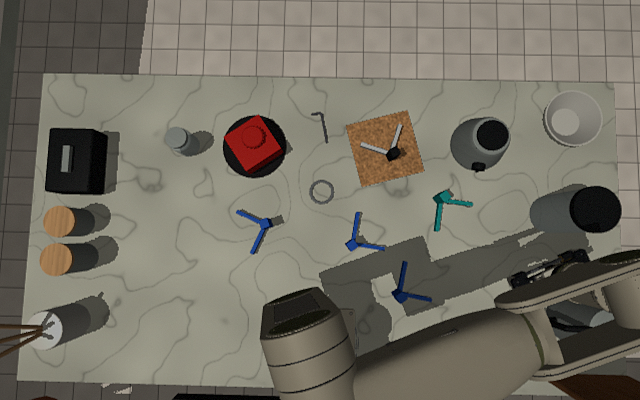

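View pics/side0.png

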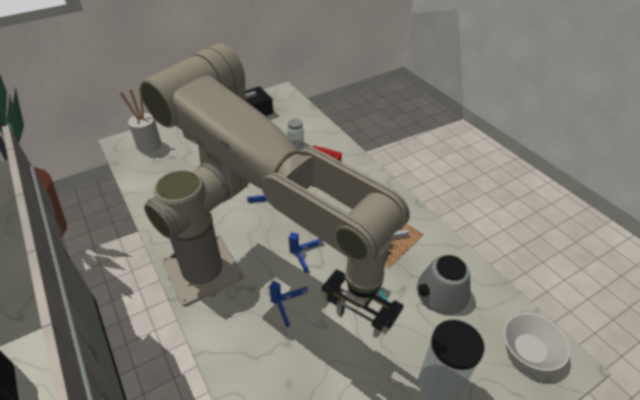

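```bash
cat >> h.py <<'E'
def hull(c,sh,boxes):
    m=np.zeros(sh,np.uint8); S=8
    for B in boxes:
        p=np.array([proj(c,b) for b in B]); h=cv2.convexHull(np.round((p+.5)*S).astype(np.int32)); cv2.fillConvexPoly(m,h,255)
    return m
def bx(x0,x1,y0,y1,z0,z1,R,t):
    return [t+R@np.array([x,y,z]) for x in (x0,x1) for y in (y0,y1) for z in (z0,z1)]
def rz(a): return Rot.from_euler('z',a).as_matrix()
E
python3 - <<'E'
from h import *
c=cam('top'); im=c['color'][:,:,::-1]; np.save('top.npy',c['color'])
a=cv2.resize(im[105:195,340:430],None,fx=4.4,fy=4.4,interpolation=cv2.INTER_CUBIC)
b=cv2.resize(im[105:195,215:305],None,fx=4.4,fy=4.4,interpolation=cv2.INTER_CUBIC)
cv2.imwrite('pics/crop.png',np.hstack([a,b]))
hsv=cv2.cvtColor(im,cv2.COLOR_BGR2HSV); print(hsv[130,365],hsv[147,374],hsv[155,392])
# mat quad: cork + what lies on it
cork=((hsv[...,1]>60)&(hsv[...,0]<25)&(hsv[...,2]>60)).astype(np.uint8); w=np.zeros_like(cork); w[95:200,335:435]=cork[95:200,335:435]
cs,_=cv2.findContours(w,0,2); k=max(cs,key=cv2.contourArea); r=cv2.minAreaRect(cv2.convexHull(k)); print('matrect',r)
P=np.array([ray(c,p,.004) for p in cv2.boxPoints(r)]); print(P.round(4),P.mean(0)); print([np.linalg.norm(P[i]-P[i-1]) for i in range(4)])
red=(((hsv[...,0]<8)|(hsv[...,0]>172))&(hsv[...,1]>150)&(hsv[...,2]>60)); red[:,:215]=0;red[:,305:]=0
ys,xs=np.where(red); print('red',len(xs),xs.mean(),ys.mean())
for q in ('boxmat_top','jar_mid','blender_mid','hexkey','gasket_mid'):
    s=arm.silhouettes('top',q)[0]; print(q,ray(c,s['position'],{'jar_mid':.06,'blender_mid':.06}.get(q,.004)).round(3))
E
```

```text
[ 15 143 116] [ 53   6 161] [98 64 16]
matrect ((384.61767578125, 147.9705810546875), (63.786865234375, 65.24208068847656), 75.96376037597656)
[[ 0.6972 -0.0687  0.004 ]
 [ 0.7543 -0.2754  0.004 ]
 [ 0.5501 -0.3261  0.004 ]
 [ 0.4941 -0.1223  0.004 ]] [ 0.623928   -0.19814122  0.004     ]
[np.float64(0.210077826549636), np.float64(0.21441358328905372), np.float64(0.2104554406616733), np.float64(0.21132342171152652)]
red 1769 251.76823063877896 142.423968343697
boxmat_top [0.566 0.183 0.004]
jar_mid [0.622 0.45  0.06 ]
blender_mid [ 0.637 -0.491  0.06 ]Traceback (most recent call last):
  File "<stdin>", line 14, in <module>
IndexError: list index out of range
```

View pics/crop.png

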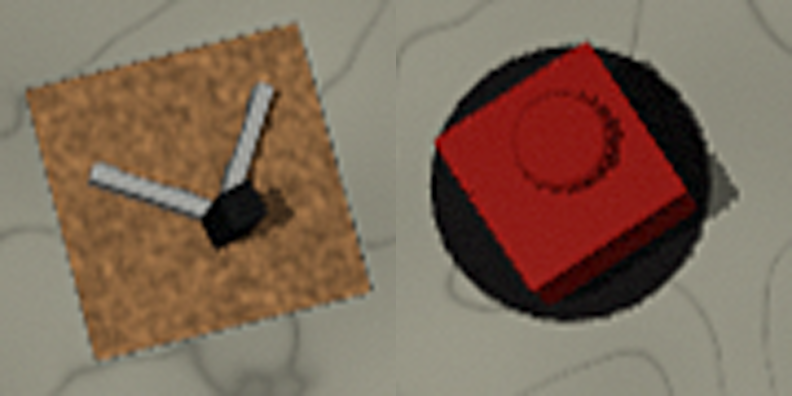

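```bash
cat > fit.py <<'E'
from h import *
from scipy.optimize import differential_evolution as de
def iou(c,m,boxes): 
    h=np.zeros(m.shape,np.uint8)
    for B in boxes:
        p=np.array([proj(c,b) for b in B]); cv2.fillConvexPoly(h,np.round(cv2.convexHull(p.astype(np.float32))*16).astype(np.int32),255,shift=4,lineType=cv2.LINE_AA)
    h=h/255.; return 1-np.minimum(h,m).sum()/np.maximum(h,m).sum()
def box(c,c0):
    im=c['color'][:,:,::-1]; hsv=cv2.cvtColor(im,cv2.COLOR_BGR2HSV)
    m=(((hsv[...,0]<10)|(hsv[...,0]>170))&(hsv[...,1]>120)&(hsv[...,2]>40)).astype(float)
    m[:,:215]=0;m[:,305:]=0;m[195:]=0;m[:100]=0
    t=np.linspace(0,2*np.pi,40)
    def boxes(v):
        R=rz(v[2]+np.pi/4);T=np.array([v[0],v[1],0.004]); return [bx(-.065,.065,-.065,.065,.008,.075,R,T),[T+[.034*np.cos(a),.034*np.sin(a),z] for a in t for z in(.075,.092)]]
    r=de(lambda v:iou(c,m,boxes(v)),[(c0[0]-.04,c0[0]+.04),(c0[1]-.04,c0[1]+.04),(-.78,.78)],seed=0,maxiter=60,tol=1e-6); return r.x,r.fun
def square(c,c0,zu=.004,ang=(-.2,1.2),w=(100,200,335,435)):
    im=c['color'][:,:,::-1]; hsv=cv2.cvtColor(im,cv2.COLOR_BGR2HSV)
    m=((hsv[...,1]<50)&(hsv[...,2]>90)|(hsv[...,2]<40)).astype(float); k=np.zeros_like(m); k[w[0]:w[1],w[2]:w[3]]=1; m*=k
    n,l,s,_=cv2.connectedComponentsWithStats(m.astype(np.uint8)); u,v=proj(c,[c0[0],c0[1],.02]); 
    def boxes(v):
        R=rz(v[2]);T=np.array([v[0],v[1],zu]); o=[bx(-.014,.014,-.014,.014,0,.085,R,T)]
        for s in(1,-1): o.append(bx(-.003,.095,-.0013-.012+.012 if s<0 else -.0107,.0107 if s<0 else .0013,0,.024,R@rz(s*np.pi/4),T))
        return o
    return m,boxes
E
python3 - <<'E'
from fit import *
c=cam('top'); v,f=box(c,(.60,.20)); print('box',v,f)
cn=v[:2]+rz(v[2])[:2,:2]@[-.0919,0]; print('corner',cn, proj(c,[*cn,.079]))
# square: restrict mask to inside cork
m,bs=square(c,(.61,-.2)); 
quad=cv2.boxPoints(((384.6,148),(58,59),75.96)); k=np.zeros(m.shape,np.uint8); cv2.fillConvexPoly(k,quad.astype(np.int32),1); m*=k
r=de(lambda v:iou(c,m,bs(v)),[(.54,.66),(-.27,-.15),(-.3,1.3)],seed=0,maxiter=80,tol=1e-6); v=r.x; print('square',v,r.fun,m.sum())
print('mid',v[:2]+rz(v[2])[:2,:2]@[.035,0])
o=c['color'][:,:,::-1].copy(); o=cv2.resize(o[100:200,340:430],None,fx=6,fy=6)
for B in bs(v):
    p=(np.array([proj(c,b) for b in B])-[340,100])*6+3; cv2.polylines(o,[cv2.convexHull(p.astype(np.int32))],True,(0,255,0),1)
cv2.imwrite('pics/fit.png',o)
for q,z in (('hexkey',.004),('gasket_mid',.003)):
    s=arm.silhouettes('top',q); print(q,[(x['score'],ray(c,x['position'],z).round(3)) for x in s])
s=arm.silhouettes('top','boxmat_top')[0]
im=c['color']; blk=(im.max(2)<45).astype(np.uint8); blk[:,:218]=0; blk[:,297:]=0; blk[:110]=0; blk[185:]=0
ys,xs=np.where(blk); h=cv2.convexHull(np.stack([xs,ys],1).astype(np.int32)); e=cv2.fitEllipse(h); print('boxmat',e,ray(c,e[0],.004))
E
```

```text
box [ 0.61753628  0.22289917 -0.1727506 ] 0.04820385516794379
corner [0.52700415 0.23869611] [245.06347289 170.70014717]
square [ 0.59906273 -0.21556958  0.44697314] 0.31799956783750694 350.0
mid [ 0.63062432 -0.20044125]
hexkey [(0.52, array([0.739, 0.022, 0.004]))]
gasket_mid [(0.49, array([0.481, 0.036, 0.003]))]
boxmat ((254.22386169433594, 146.28953552246094), (61.60801315307617, 63.18286895751953), 72.89189910888672) [0.62009939 0.2275022  0.004     ]
```

View pics/fit.png

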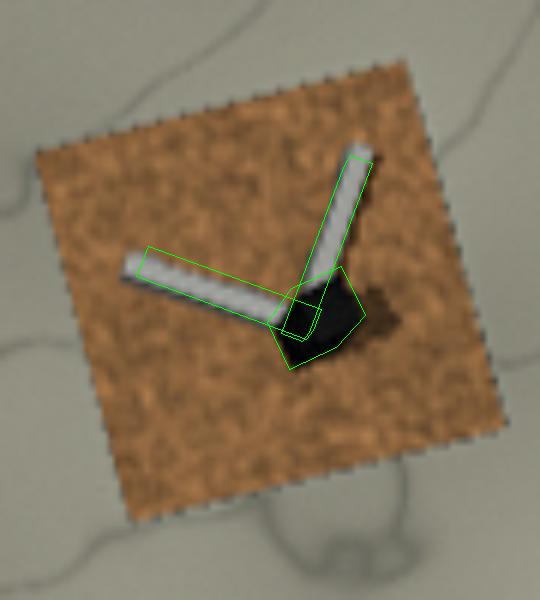

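```bash
sed -i 's/bx(-.003,.095/bx(-.003,.107/' fit.py
cat > sq.py <<'E'
from fit import *
def fitsq(c,b,zu=.004,quad=((384.6,148),(58,59),75.96)):
    m,bs=square(c,None,zu)
    hsv=cv2.cvtColor(c['color'],cv2.COLOR_RGB2HSV)
    k=np.zeros(m.shape,np.uint8); cv2.fillConvexPoly(k,cv2.boxPoints(quad).astype(np.int32),1)
    met=(hsv[...,1]<60)&(hsv[...,2]>75); blk=(hsv[...,2]<38)&(hsv[...,1]<200)
    m1=met*k*1.; m2=blk*k*1.
    def cost(v):
        B=bs(v); return iou(c,m1,B[1:])+iou(c,np.maximum(m1,m2),B)
    return de(cost,b,seed=0,maxiter=80,tol=1e-6),bs
E
python3 - <<'E'
from sq import *
c=cam('top'); r,bs=fitsq(c,[(.54,.66),(-.27,-.15),(-.3,1.3)]); v=r.x; print(v,r.fun)
print('mid',v[:2]+rz(v[2])[:2,:2]@[.035,0])
o=cv2.resize(c['color'][100:200,340:430,::-1],None,fx=6,fy=6)
for B in bs(v):
    p=(np.array([proj(c,b) for b in B])-[340,100])*6+3; cv2.polylines(o,[cv2.convexHull(p.astype(np.int32))],True,(0,255,0),1)
cv2.imwrite('pics/fit2.png',o)
E
```

```text
Traceback (most recent call last):
  File "sq.py", line 3, in fitsq
    m,bs=square(c,None,zu)
         ~~~~~~^^^^^^^^^^^
  File "fit.py", line 19, in square
    n,l,s,_=cv2.connectedComponentsWithStats(m.astype(np.uint8)); u,v=proj(c,[c0[0],c0[1],.02]);
                                                                              ~~^^^
TypeError: 'NoneType' object is not subscriptable
```

```bash
sed -i '/connectedComponents/d' fit.py
python3 - <<'E'
from sq import *
c=cam('top'); r,bs=fitsq(c,[(.54,.66),(-.27,-.15),(-.3,1.3)]); v=r.x; print(v,r.fun)
print('mid',v[:2]+rz(v[2])[:2,:2]@[.035,0])
o=cv2.resize(c['color'][100:200,340:430,::-1],None,fx=6,fy=6)
for B in bs(v):
    p=(np.array([proj(c,b) for b in B])-[340,100])*6+3; cv2.polylines(o,[cv2.convexHull(p.astype(np.int32))],True,(0,255,0),1)
cv2.imwrite('pics/fit2.png',o)
E
```

```text
[ 0.59563683 -0.21590015  0.46958555] 0.7596088469015453
mid [ 0.62684829 -0.20006207]
```

View pics/fit2.png

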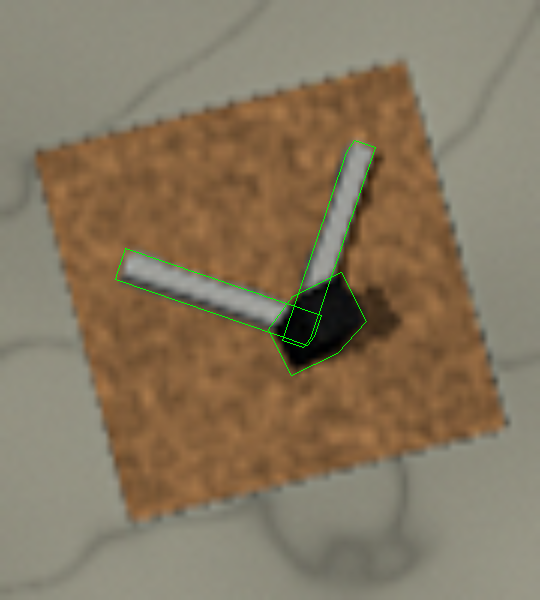

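The target is the aluminium L with the black post on the cork mat, post at about (393,154). The look-alikes are blue at (265,222), (353,243) and (400,295), and turquoise at (441,198). The crop and the fit overlay confirm the choice: post at (0.596, -0.216), yaw about 0.475. The box's near corner is the lower one, at (245,171).

Call:
drive_tool --commands '[[[0, 0, 0], [0, 0, -2.7], 1], [[0.0256, -0.0075, 0.0038], [0, 0, 0], 1], [[0.0256, -0.0075, 0.0038], [0, 0, 0], 1], [[0.0256, -0.0075, 0.0038], [0, 0, 0], 1], [[0.0256, -0.0075, 0.0038], [0, 0, 0], 1], [[0.0256, -0.0075, 0.0038], [0, 0, 0], 1], [[0.0256, -0.0075, 0.0038], [0, 0, 0], 1], [[0.0256, -0.0075, 0.0038], [0, 0, 0], 1], [[0.0256, -0.0075, 0.0038], [0, 0, 0], 1], [[0.0256, -0.0075, 0.0038], [0, 0, 0], 1], [[0.0256, -0.0075, 0.0038], [0, 0, 0], 1], [[0.0256, -0.0075, 0.0038], [0, 0, 0], 1], [[0.0256, -0.0075, 0.0038], [0, 0, 0], 1], [[0.0256, -0.0075, 0.0038], [0, 0, 0], 1], [[0.0256, -0.0075, 0.0038], [0, 0, 0], 1], [[0.0256, -0.0075, 0.0038], [0, 0, 0], 1], [[0.0256, -0.0075, 0.0038], [0, 0, 0], 1], [[0.0256, -0.0075, 0.0038], [0, 0, 0], 1], [[0.0256, -0.0075, 0.0038], [0, 0, 0], 1]]'

```text
time: 3.08
tcp_pos: [0.5979, -0.2141, 0.1501]
ee_rot: [0.0, 0.972, 0.235, 0.0]
ft_force: [-0.0, -0.3, -0.7]
grip_width: 0.0933
gripper_force: 0.0
```

```bash
cat > near.py <<'E'
from sq import *
import sys
c=cam('side'); s=arm.get_state(); p=s['tcp_pos']; print(p, s['time'])
o=c['color'][:,:,::-1].copy()
v=[.5960,-.216,.472]; _,bs=square(c,None)
u=proj(c,[.6,-.21,.08]).astype(int); x0,y0=u-[55,50]; o=cv2.resize(o[y0:y0+100,x0:x0+110],None,fx=6,fy=6,interpolation=cv2.INTER_CUBIC)
for B in bs(v):
    q=(np.array([proj(c,b) for b in B])-[x0,y0])*6+3; cv2.polylines(o,[cv2.convexHull(q.astype(np.int32))],True,(0,255,0),1)
q=((proj(c,p)-[x0,y0])*6+3).astype(int); cv2.circle(o,tuple(map(int,q)),4,(0,0,255),-1)
cv2.imwrite('pics/near.png',o)
E
python3 near.py
```

```text
[ 0.60031323 -0.21019586  0.14913715] 3.1333
```

View pics/near.png

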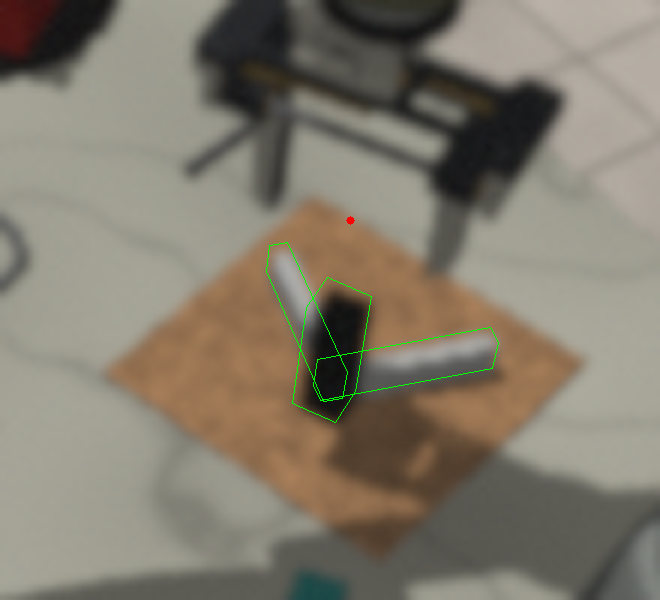

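The side view shows the metal L with the black post, model outline within about 1 px and the open fingers above it. I'll let the arm settle, then correct.

Call:
drive_tool --commands '[[[0, 0, 0], [0, 0, 0], 1], [[0, 0, 0], [0, 0, 0], 1], [[0, 0, 0], [0, 0, 0], 1]]'

```text
time: 3.38
tcp_pos: [0.5966, -0.2158, 0.1504]
ee_rot: [0.0, 0.972, 0.235, -0.0]
ft_force: [-0.5, -0.4, 0.5]
grip_width: 0.093
gripper_force: 0.0
```

Call:
drive_tool --commands '[[[0, 0, 0.0104], [0, 0, 0], 1], [[0, 0, 0.0104], [0, 0, 0], 1], [[0, 0, 0.0104], [0, 0, 0], 1], [[0, 0, 0.0104], [0, 0, 0], 1], [[0, 0, 0.0104], [0, 0, 0], 1], [[0, 0, 0.0104], [0, 0, 0], 1], [[0, 0, 0.0104], [0, 0, 0], 1], [[0, 0, 0.0104], [0, 0, 0], 1], [[0, 0, 0.0104], [0, 0, 0], 1], [[0, 0, 0.0104], [0, 0, 0], 1], [[0, 0, 0.0104], [0, 0, 0], 1], [[0, 0, 0], [0, 0, 0], 1], [[0, 0, 0], [0, 0, 0], 1], [[0, 0, 0], [0, 0, 0], 1]]'

```text
time: 4.55
tcp_pos: [0.5974, -0.2153, 0.0362]
ee_rot: [0.0, 0.972, 0.235, 0.0]
ft_force: [0.2, -0.3, 0.2]
grip_width: 0.0931
gripper_force: 0.0
```

Call:
drive_tool --commands '[[[0, 0, 0], [0, 0, 0], -1], [[0, 0, 0], [0, 0, 0], -1], [[0, 0, 0], [0, 0, 0], -1], [[0, 0, 0], [0, 0, 0], -1], [[0, 0, 0], [0, 0, 0], -1], [[0, 0, 0], [0, 0, 0], -1], [[0, 0, 0], [0, 0, 0], -1], [[0, 0, 0], [0, 0, 0], -1], [[0, 0, 0], [0, 0, 0], -1], [[0, 0, 0], [0, 0, 0], -1], [[0, 0, 0], [0, 0, 0], -1], [[0, 0, 0], [0, 0, 0], -1]]' --squeeze 50

```text
time: 5.55
tcp_pos: [0.597, -0.2152, 0.0358]
ee_rot: [0.0, 0.972, 0.235, 0.0]
ft_force: [0.3, -0.1, 0.1]
grip_width: 0.0275
gripper_force: 50.0
```

Call:
drive_tool --commands '[[[0, 0, -0.006], [0, 0, 0], -1], [[0, 0, -0.0125], [0, 0, 0], -1], [[0, 0, -0.0125], [0, 0, 0], -1], [[0, 0, -0.0125], [0, 0, 0], -1], [[0, 0, -0.0125], [0, 0, 0], -1], [[0, 0, -0.0125], [0, 0, 0], -1], [[0, 0, -0.0125], [0, 0, 0], -1], [[0, 0, -0.0125], [0, 0, 0], -1], [[0, 0, -0.0125], [0, 0, 0], -1], [[0, 0, -0.0125], [0, 0, 0], -1], [[0, 0, -0.0065], [0, 0, 0], -1], [[0, 0, 0], [0, 0, 4.64], -1], [[0, 0, 0], [0, 0, 4.64], -1], [[0, 0, 0], [0, 0, 4.64], -1], [[0, 0, 0], [0, 0, 4.64], -1], [[0, 0, 0], [0, 0, 4.64], -1], [[0, 0, 0], [0, 0, 4.64], -1], [[0, 0, 0], [0, 0, 4.64], -1], [[0, 0, 0], [0, 0, 4.62], -1], [[0, 0, 0], [0, 0, 0], -1]]'

```text
time: 7.22
tcp_pos: [0.5969, -0.2151, 0.1608]
ee_rot: [-0.0, 0.996, -0.088, -0.0]
ft_force: [-0.1, 0.4, -2.9]
grip_width: 0.0273
gripper_force: 50.0
```

Call:
drive_tool --commands '[[[-0.0103, -0.0218, 0], [0, 0, 0], -1], [[-0.0103, -0.0218, 0], [0, 0, 0], -1], [[-0.0103, -0.0218, 0], [0, 0, 0], -1], [[-0.0103, -0.0218, 0], [0, 0, 0], -1], [[-0.0103, -0.0218, 0], [0, 0, 0], -1], [[-0.0103, -0.0218, 0], [0, 0, 0], -1], [[-0.0103, -0.0218, 0], [0, 0, 0], -1], [[-0.0103, -0.0218, 0], [0, 0, 0], -1], [[-0.0103, -0.0218, 0], [0, 0, 0], -1], [[-0.0103, -0.0218, 0], [0, 0, 0], -1], [[-0.0103, -0.0218, 0], [0, 0, 0], -1], [[-0.0103, -0.0218, 0], [0, 0, 0], -1], [[-0.0103, -0.0218, 0], [0, 0, 0], -1], [[-0.0103, -0.0218, 0], [0, 0, 0], -1], [[-0.0103, -0.0218, 0], [0, 0, 0], -1], [[-0.0103, -0.0218, 0], [0, 0, 0], -1], [[-0.0103, -0.0218, 0], [0, 0, 0], -1], [[-0.0103, -0.0218, 0], [0, 0, 0], -1], [[-0.0103, -0.0218, 0], [0, 0, 0], -1], [[-0.0103, -0.0218, 0], [0, 0, 0], -1]]'

```text
time: 8.88
tcp_pos: [0.4684, 0.2509, 0.1611]
ee_rot: [-0.0, 0.996, -0.085, 0.0]
ft_force: [0.9, 0.8, -1.8]
grip_width: 0.0277
gripper_force: 50.0
```

Call:
drive_tool --commands '[[[0, 0, 0], [0, 0, 0], -1], [[0, 0, 0], [0, 0, 0], -1], [[0, 0, 0], [0, 0, 0], -1], [[0, 0, 0], [0, 0, 0], -1]]'

```text
time: 9.22
tcp_pos: [0.4692, 0.249, 0.1609]
ee_rot: [0.0, 0.996, -0.086, 0.0]
ft_force: [0.0, -0.7, -1.7]
grip_width: 0.0278
gripper_force: 50.0
```

Call:
drive_tool --commands '[[[0, 0, 0.0101], [0, 0, 0], -1], [[0, 0, 0.0101], [0, 0, 0], -1], [[0, 0, 0.0101], [0, 0, 0], -1], [[0, 0, 0.0101], [0, 0, 0], -1], [[0, 0, 0.0101], [0, 0, 0], -1], [[0, 0, 0.0101], [0, 0, 0], -1], [[0, 0, 0.0101], [0, 0, 0], -1], [[0, 0, 0.0101], [0, 0, 0], -1], [[0, 0, 0.0101], [0, 0, 0], -1], [[0.005, 0, 0], [0, 0, 0], -1], [[0.005, 0, 0], [0, 0, 0], -1], [[0.005, 0, 0], [0, 0, 0], -1], [[0.005, 0, 0], [0, 0, 0], -1], [[0.005, 0, 0], [0, 0, 0], -1], [[0.005, 0, 0], [0, 0, 0], -1], [[0, 0, 0], [0, 0, 0], -1], [[0, 0, 0], [0, 0, 0], -1], [[0, 0, 0], [0, 0, 0], -1]]'

```text
time: 10.72
tcp_pos: [0.4984, 0.2446, 0.0699]
ee_rot: [0.0, 0.996, -0.086, -0.0]
ft_force: [0.5, -1.1, -2.3]
grip_width: 0.0278
gripper_force: 50.0
```

```bash
cat > ft.py <<'E'
from h import *
import sys
N=int(sys.argv[1]); F=[];T=[];P=[];Q=[]
for i in range(N):
    if i: arm.read_camera('top')
    s=arm.get_state(); F.append(s['ft_force']);T.append(s['ft_torque']);P.append(s['tcp_pos']);Q.append(s['ee_rot'])
F,T,P=map(np.array,(F,T,P)); q=np.mean(Q,0); R=Rot.from_quat(np.roll(q,-1)).as_matrix()
b=np.load('base.npy') if len(sys.argv)<3 else np.r_[F.mean(0),T.mean(0)]*1.
if len(sys.argv)>2: np.save('base.npy',b)
f=(F.mean(0)-b[:3])@R; t=(T.mean(0)-b[3:])@R
print('t',s['time'],'tcp',P.mean(0).round(4),'yaw',round(np.arctan2(R[1,0],R[0,0]),4),'tilt',round(np.arccos(-R[2,2]),4))
print('F std',F.std(0).round(2),T.std(0).round(3),'tool F',f.round(2),'T',t.round(3),'raw T',T.mean(0).round(3))
r=2**-.5; print('push on left face / right face (N):',round(-(f[0]*r+f[1]*r),2),round(-(f[0]*r-f[1]*r),2))
E
python3 ft.py 10 b
python3 - <<'E'
from fit import *
c=cam('top'); cv2.imwrite('pics/app.png',cv2.resize(c['color'][100:230,200:330,::-1],None,fx=4.5,fy=4.5,interpolation=cv2.INTER_CUBIC))
E
```

```text
t 11.1667 tcp [0.4983 0.2446 0.0699] yaw -0.1725 tilt 0.0001
F std [0.37 0.52 0.49] [0.033 0.019 0.028] tool F [0. 0. 0.] T [0. 0. 0.] raw T [0.057 0.077 0.012]
push on left face / right face (N): -0.0 -0.0
```

View pics/app.png

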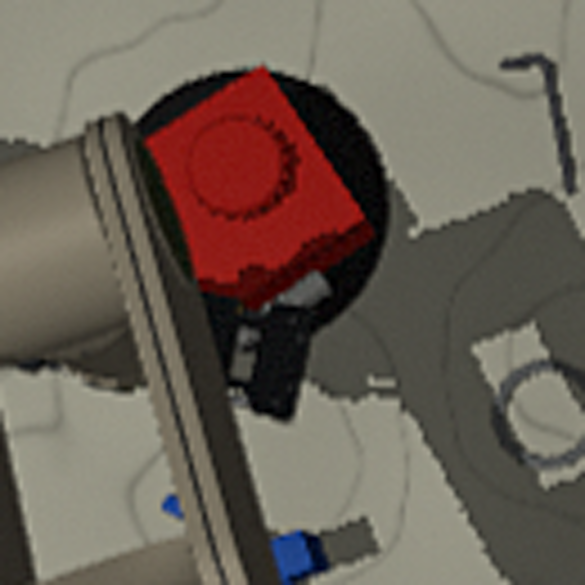

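The square sits square to the near corner, a small gap remaining, and the gripper is clear of the box.

Call:
drive_tool --commands '[[[0.002, 0, 0], [0, 0, 0], -1], [[0.002, 0, 0], [0, 0, 0], -1], [[0.001, 0, 0], [0, 0, 0], -1], [[0.001, 0, 0], [0, 0, 0], -1], [[0, 0, 0], [0, 0, 0], -1], [[0, 0, 0], [0, 0, 0], -1]]'

```text
time: 11.72
tcp_pos: [0.5045, 0.2435, 0.0699]
ee_rot: [-0.0, 0.996, -0.086, -0.0]
ft_force: [-0.6, -0.1, -2.7]
grip_width: 0.0274
gripper_force: 50.0
```

```bash
python3 ft.py 8
```

```text
t 12.0667 tcp [0.5044 0.2435 0.0699] yaw -0.1726 tilt 0.0001
F std [0.42 0.5  0.51] [0.032 0.033 0.014] tool F [-0.    0.14  0.08] T [-0.009  0.022  0.006] raw T [0.045 0.056 0.006]
push on left face / right face (N): -0.1 0.1
```

Still free. Creeping on.

Call:
drive_tool --commands '[[[0.001, 0, 0], [0, 0, 0], -1], [[0.001, 0, 0], [0, 0, 0], -1], [[0.001, 0, 0], [0, 0, 0], -1], [[0, 0, 0], [0, 0, 0], -1], [[0, 0, 0], [0, 0, 0], -1]]'

```text
time: 12.48
tcp_pos: [0.5074, 0.243, 0.0699]
ee_rot: [-0.0, 0.996, -0.086, -0.0]
ft_force: [-0.4, -0.0, -2.7]
grip_width: 0.0277
gripper_force: 50.0
```

```bash
python3 ft.py 8
```

```text
t 12.8333 tcp [0.5074 0.243  0.0699] yaw -0.1726 tilt 0.0
F std [0.55 0.42 0.52] [0.016 0.036 0.036] tool F [-0.1   0.15  0.02] T [-0.015  0.02   0.013] raw T [ 0.039  0.059 -0.001]
push on left face / right face (N): -0.04 0.18
```

Call:
drive_tool --commands '[[[0.001, 0, 0], [0, 0, 0], -1], [[0.001, 0, 0], [0, 0, 0], -1], [[0, 0, 0], [0, 0, 0], -1], [[0, 0, 0], [0, 0, 0], -1]]'

```text
time: 13.17
tcp_pos: [0.5093, 0.2425, 0.0698]
ee_rot: [0.0, 0.996, -0.086, -0.0]
ft_force: [-0.9, -0.2, -2.0]
grip_width: 0.0277
gripper_force: 50.0
```

```bash
python3 ft.py 8
```

```text
t 13.5167 tcp [0.5093 0.2426 0.0699] yaw -0.1727 tilt 0.0002
F std [0.51 0.46 0.54] [0.046 0.019 0.016] tool F [-0.48  0.8   0.06] T [-0.14  -0.113  0.074] raw T [-0.061  0.212 -0.062]
push on left face / right face (N): -0.23 0.91
```

Call:
drive_tool --commands '[[[0.0007, 0.0007, 0], [0, 0, 0], -1], [[0.0007, 0.0007, 0], [0, 0, 0], -1], [[0, 0, 0], [0, 0, 0], -1], [[0, 0, 0], [0, 0, 0], -1]]'

```text
time: 13.85
tcp_pos: [0.5105, 0.241, 0.0699]
ee_rot: [0.0, 0.996, -0.086, -0.0]
ft_force: [-0.6, -0.7, -1.7]
grip_width: 0.0275
gripper_force: 50.0
```

```bash
python3 ft.py 8
```

```text
t 14.2 tcp [0.5105 0.241  0.0699] yaw -0.1727 tilt 0.0
F std [0.49 0.34 0.31] [0.032 0.019 0.022] tool F [-0.5   1.    0.01] T [-0.192 -0.116  0.098] raw T [-0.112  0.223 -0.087]
push on left face / right face (N): -0.36 1.06
```

Call:
drive_tool --commands '[[[0.0007, 0.0007, 0], [0, 0, 0], -1], [[0.0007, 0.0007, 0], [0, 0, 0], -1], [[0.0007, 0.0007, 0], [0, 0, 0], -1], [[0, 0, 0], [0, 0, 0], -1], [[0, 0, 0], [0, 0, 0], -1]]'

```text
time: 14.62
tcp_pos: [0.5119, 0.2389, 0.0699]
ee_rot: [-0.0, 0.996, -0.086, -0.0]
ft_force: [-2.7, 1.9, -1.0]
grip_width: 0.0278
gripper_force: 50.0
```

```bash
python3 ft.py 8
```

```text
t 14.9667 tcp [0.512  0.2389 0.0699] yaw -0.1724 tilt 0.0004
F std [0.44 0.56 0.49] [0.045 0.036 0.018] tool F [-3.61 -1.41 -1.  ] T [ 0.342 -0.715 -0.129] raw T [0.517 0.722 0.14 ]
push on left face / right face (N): 3.55 1.56
```

Call:
drive_tool --commands '[[[0.0005, -0.0001, 0], [0, 0, 0], -1], [[0.0005, -0.0001, 0], [0, 0, 0], -1], [[0.0005, -0.0001, 0], [0, 0, 0], -1], [[0, 0, 0], [0, 0, 0], -1], [[0, 0, 0], [0, 0, 0], -1]]'

```text
time: 15.38
tcp_pos: [0.5131, 0.2388, 0.0697]
ee_rot: [0.0, 0.996, -0.086, -0.001]
ft_force: [-5.5, 2.9, -0.2]
grip_width: 0.0278
gripper_force: 50.0
```

```bash
python3 ft.py 10
```

```text
t 15.8333 tcp [0.5131 0.2387 0.0697] yaw -0.1725 tilt 0.0014
F std [0.57 0.53 0.42] [0.036 0.032 0.025] tool F [-6.22 -1.33 -2.18] T [ 0.306 -1.202 -0.12 ] raw T [0.565 1.208 0.131]
push on left face / right face (N): 5.33 3.46
```

Call:
drive_tool --commands '[[[0.0005, -0.0003, 0], [0, 0, 0], -1], [[0.0005, -0.0003, 0], [0, 0, 0], -1], [[0, 0, 0], [0, 0, 0], -1], [[0, 0, 0], [0, 0, 0], -1]]'

```text
time: 16.17
tcp_pos: [0.5137, 0.239, 0.0695]
ee_rot: [0.0, 0.996, -0.086, -0.001]
ft_force: [-6.5, 1.9, 0.5]
grip_width: 0.028
gripper_force: 50.0
```

```bash
python3 ft.py 12
```

```text
t 16.7167 tcp [0.5137 0.239  0.0695] yaw -0.1726 tilt 0.0024
F std [0.4  0.58 0.49] [0.036 0.026 0.035] tool F [-7.51 -0.79 -2.35] T [ 0.157 -1.468 -0.06 ] raw T [0.464 1.496 0.07 ]
push on left face / right face (N): 5.87 4.75
```

Call:
drive_tool --commands '[[[0.0005, -0.0004, 0], [0, 0, 0], -1], [[0, 0, 0], [0, 0, 0], -1], [[0, 0, 0], [0, 0, 0], -1], [[0, 0, 0], [0, 0, 0], -1], [[0, 0, 0], [0, 0, 0], -1], [[0, 0, 0], [0, 0, 0], -1], [[0, 0, 0], [0, 0, 0], -1], [[0, 0, 0], [0, 0, 0], -1], [[0, 0, 0], [0, 0, 0], -1], [[0, 0, 0], [0, 0, 0], -1], [[0, 0, 0], [0, 0, 0], -1], [[0, 0, 0], [0, 0, 0], -1], [[0, 0, 0], [0, 0, 0], -1], [[0, 0, 0], [0, 0, 0], -1]]'

```text
time: 17.88
tcp_pos: [0.514, 0.2392, 0.0694]
ee_rot: [0.0, 0.996, -0.086, -0.001]
ft_force: [-8.3, 2.0, 0.5]
grip_width: 0.0274
gripper_force: 50.0
```

```bash
python3 ft.py 16
python3 - <<'E'
from h import *
c=cam('side'); u=proj(c,[.55,.24,.06]).astype(int); print(u); x0=max(u[0]-70,0);y0=max(u[1]-50,0)
cv2.imwrite('pics/hold.png',cv2.resize(c['color'][y0:y0+100,x0:x0+140,::-1],None,fx=5,fy=5,interpolation=cv2.INTER_CUBIC))
E
```

```text
t 18.6333 tcp [0.514  0.2392 0.0694] yaw -0.1726 tilt 0.003
F std [0.44 0.54 0.4 ] [0.036 0.025 0.04 ] tool F [-8.1  -0.35 -2.51] T [ 0.048 -1.596 -0.012] raw T [0.378 1.64  0.022]
push on left face / right face (N): 5.98 5.48
[304 162]
```

View pics/hold.png

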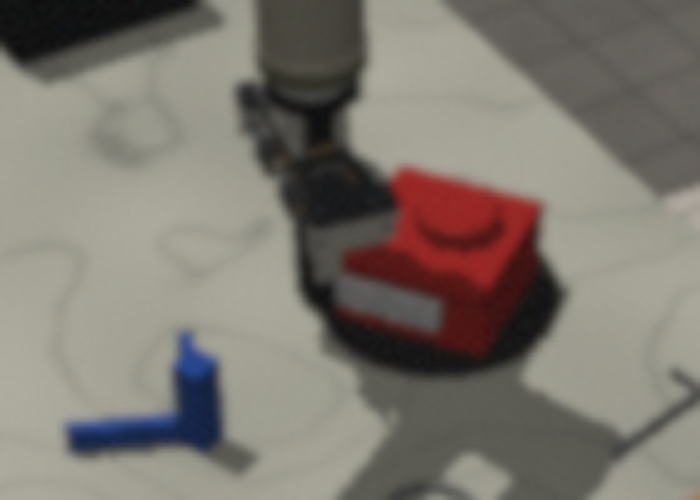

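The hold picture shows the right leg lying along the right face, with the gripper above and clear of the box. Before leaving I'll check the pitch of the square and box from the silhouettes.

```bash
cat > tilt.py <<'E'
from fit import *
s=arm.get_state(); p=s['tcp_pos']; yaw=-.1726
n=4; C=[cam('side') for _ in range(n)]; c=C[0]; im=np.mean([k['color'] for k in C],0).astype(np.uint8)
hsv=cv2.cvtColor(im,cv2.COLOR_RGB2HSV)
S=8; x0,y0=234,112; up=cv2.resize(im[y0:y0+100,x0:x0+140],None,fx=S,fy=S,interpolation=cv2.INTER_CUBIC)
h=cv2.cvtColor(up,cv2.COLOR_RGB2HSV); m=((h[...,1]<100)&(h[...,2]>85)).astype(np.uint8)
# component under the leg middle
T=np.array([p[0],p[1],p[2]-.0318]); R=rz(yaw)
mid=T+R@(rz(-np.pi/4)@np.array([.085,-.0013,.012])); u=((proj(c,mid)-[x0,y0]+.5)*S).astype(int)
# saturation/shape: pick pixels inside a dilated model polygon that differ from red and dark
def poly(phi,dx,dz):
    Rp=R@Rot.from_euler('y',phi).as_matrix(); g=np.array([0,0,.051])
    P=[T+[0,0,dz]+R@np.array([dx,0,0])+R@g+Rp@(rz(-np.pi/4)@np.array([x,-.0013,z])-g) for x,z in((.045,0),(.107,0),(.107,.024),(.045,.024))]
    return (np.array([proj(c,q) for q in P])-[x0,y0]+.5)*S
w=np.zeros(m.shape,np.uint8); cv2.fillConvexPoly(w,poly(0,0,0).astype(np.int32),1); w=cv2.dilate(w,np.ones((33,33)))
m&=w; nn,l,st,_=cv2.connectedComponentsWithStats(m); k=1+np.argmax(st[1:,4]); m=l==k
ys,xs=np.where(m); r=cv2.minAreaRect(np.stack([xs,ys],1).astype(np.float32)); print('mask',m.sum(),r)
for phi in (-.08,-.04,0,.04,.08):
    q=poly(phi,0,0); a=q[1]-q[0]; b=q[2]-q[3]; print(phi,'bottom edge slope deg',np.degrees(np.arctan2(a[1],a[0])).round(2))
# slope of mask lower and upper edges
cols=np.arange(np.percentile(xs,15),np.percentile(xs,85)).astype(int)
lo=np.array([ys[xs==c_].max() for c_ in cols]); hi=np.array([ys[xs==c_].min() for c_ in cols])
for e in(lo,hi): print('edge slope',np.degrees(np.arctan(np.polyfit(cols,e,1)[0])).round(2))
E
python3 tilt.py
```

```text
mask 5631 ((630.8171997070312, 488.2441711425781), (139.3140106201172, 49.74372863769531), 15.572542190551758)
-0.08 bottom edge slope deg 13.61
-0.04 bottom edge slope deg 14.85
0 bottom edge slope deg 16.09
0.04 bottom edge slope deg 17.35
0.08 bottom edge slope deg 18.62
edge slope 17.52
edge slope 15.49
```

Call:
drive_tool --commands '[[[0, 0, 0], [0, 0.25, 0], -1], [[0, 0, 0], [0, 0.25, 0], -1], [[0, 0, 0], [0, 0, 0], -1], [[0, 0, 0], [0, 0, 0], -1], [[0, 0, 0], [0, 0, 0], -1], [[0, 0, 0], [0, 0, 0], -1], [[0, 0, 0], [0, 0, 0], -1], [[0, 0, 0], [0, 0, 0], -1], [[0, 0, 0], [0, 0, 0], -1], [[0, 0, 0], [0, 0, 0], -1], [[0, 0, 0], [0, 0, 0], -1], [[0, 0, 0], [0, 0, 0], -1], [[0, 0, 0], [0, 0, 0], -1], [[0, 0, 0], [0, 0, 0], -1]]'

```text
time: 20.05
tcp_pos: [0.5138, 0.2392, 0.069]
ee_rot: [0.001, 0.996, -0.086, 0.003]
ft_force: [-7.1, 1.6, -1.2]
grip_width: 0.0277
gripper_force: 50.0
```

```bash
python3 ft.py 12
```

```text
t 20.6 tcp [0.5138 0.2391 0.069 ] yaw -0.1726 tilt 0.0056
F std [0.33 0.55 0.56] [0.029 0.028 0.031] tool F [-7.75 -0.3  -0.77] T [ 0.066 -1.618 -0.04 ] raw T [0.4   1.659 0.05 ]
push on left face / right face (N): 5.69 5.27
```

Call:
drive_tool --commands '[[[0, 0, 0], [0, 0.25, 0], -1], [[0, 0, 0], [0, 0.25, 0], -1], [[0, 0, 0], [0, 0, 0], -1], [[0, 0, 0], [0, 0, 0], -1], [[0, 0, 0], [0, 0, 0], -1], [[0, 0, 0], [0, 0, 0], -1], [[0, 0, 0], [0, 0, 0], -1], [[0, 0, 0], [0, 0, 0], -1], [[0, 0, 0], [0, 0, 0], -1], [[0, 0, 0], [0, 0, 0], -1], [[0, 0, 0], [0, 0, 0], -1], [[0, 0, 0], [0, 0, 0], -1], [[0, 0, 0], [0, 0, 0], -1], [[0, 0, 0], [0, 0, 0], -1]]'

```text
time: 21.77
tcp_pos: [0.5136, 0.2391, 0.0688]
ee_rot: [0.001, 0.996, -0.086, 0.007]
ft_force: [-7.3, 0.7, -2.4]
grip_width: 0.0283
gripper_force: 50.0
```

```bash
python3 ft.py 12
```

```text
t 22.3167 tcp [0.5137 0.2391 0.0689] yaw -0.1726 tilt 0.014
F std [0.48 0.41 0.54] [0.025 0.026 0.019] tool F [-7.59 -0.25 -0.35] T [ 0.107 -1.673 -0.028] raw T [0.449 1.707 0.039]
push on left face / right face (N): 5.54 5.19
```

Call:
drive_tool --commands '[[[-0.001, 0, 0], [0, 0, 0], -1], [[-0.002, 0, 0], [0, 0, 0], -1], [[-0.004, 0, 0], [0, 0, 0], -1], [[-0.006, 0, 0], [0, 0, 0], -1], [[-0.008, 0, 0], [0, -0.5, 0], -1], [[-0.008, 0, 0], [0, -0.5, 0], -1], [[-0.008, 0, 0], [0, 0, 0], -1], [[-0.008, 0, 0], [0, 0, 0], -1], [[0, 0, -0.01], [0, 0, 0], -1], [[0, 0, -0.01], [0, 0, 0], -1], [[0, 0, -0.01], [0, 0, 0], -1], [[0, 0, -0.01], [0, 0, 0], -1], [[0, 0, -0.01], [0, 0, 0], -1], [[0, 0, -0.01], [0, 0, 0], -1], [[0, 0, -0.01], [0, 0, 0], -1], [[0, 0, -0.01], [0, 0, 0], -1], [[0, 0, -0.01], [0, 0, 0], -1], [[0, 0, 0], [0, 0, 0], -1], [[0, 0, 0], [0, 0, 0], -1], [[0, 0, 0], [0, 0, 0], -1]]'

```text
time: 23.98
tcp_pos: [0.4708, 0.2471, 0.159]
ee_rot: [0.0, 0.996, -0.086, -0.0]
ft_force: [-0.4, -0.1, -2.4]
grip_width: 0.0278
gripper_force: 50.0
```

```bash
python3 ft.py 5
python3 - <<'E'
from h import *
s=arm.get_state(); p=s['tcp_pos']; d=np.array([.597,-.2152])-p[:2]; a=-.1726
print('tool shift',d@[np.cos(a),np.sin(a)],d@[np.sin(a),-np.cos(a)],p[2])
E
```

```text
t 24.1833 tcp [0.4706 0.247  0.1587] yaw -0.1726 tilt 0.0013
F std [0.4  0.25 0.14] [0.026 0.021 0.025] tool F [ 0.14  0.17 -0.03] T [-0.013  0.029  0.014] raw T [ 0.039  0.05  -0.002]
push on left face / right face (N): -0.22 0.02
tool shift 0.20391079012457627 0.43356249125900015 0.15867087335880517
```

Call:
drive_tool --commands '[[[0.0102, 0.0217, 0], [0, 0, 0], -1], [[0.0102, 0.0217, 0], [0, 0, 0], -1], [[0.0102, 0.0217, 0], [0, 0, 0], -1], [[0.0102, 0.0217, 0], [0, 0, 0], -1], [[0.0102, 0.0217, 0], [0, 0, 0], -1], [[0.0102, 0.0217, 0], [0, 0, 0], -1], [[0.0102, 0.0217, 0], [0, 0, 0], -1], [[0.0102, 0.0217, 0], [0, 0, 0], -1], [[0.0102, 0.0217, 0], [0, 0, 0], -1], [[0.0102, 0.0217, 0], [0, 0, 0], -1], [[0.0102, 0.0217, 0], [0, 0, 0], -1], [[0.0102, 0.0217, 0], [0, 0, 0], -1], [[0.0102, 0.0217, 0], [0, 0, 0], -1], [[0.0102, 0.0217, 0], [0, 0, 0], -1], [[0.0102, 0.0217, 0], [0, 0, 0], -1], [[0.0102, 0.0217, 0], [0, 0, 0], -1], [[0.0102, 0.0217, 0], [0, 0, 0], -1], [[0.0102, 0.0217, 0], [0, 0, 0], -1], [[0.0102, 0.0217, 0], [0, 0, 0], -1], [[0.0102, 0.0217, 0], [0, 0, 0], -1]]'

```text
time: 25.85
tcp_pos: [0.5974, -0.2165, 0.1588]
ee_rot: [-0.0, 0.996, -0.086, -0.001]
ft_force: [-0.6, 0.7, -2.3]
grip_width: 0.0277
gripper_force: 50.0
```

Call:
drive_tool --commands '[[[0, 0, 0], [0, 0, -4.64], -1], [[0, 0, 0], [0, 0, -4.64], -1], [[0, 0, 0], [0, 0, -4.64], -1], [[0, 0, 0], [0, 0, -4.64], -1], [[0, 0, 0], [0, 0, -4.64], -1], [[0, 0, 0], [0, 0, -4.64], -1], [[0, 0, 0], [0, 0, -4.64], -1], [[0, 0, 0], [0, 0, -4.62], -1], [[0, 0, 0.01], [0, 0, 0], -1], [[0, 0, 0.015], [0, 0, 0], -1], [[0, 0, 0.015], [0, 0, 0], -1], [[0, 0, 0.015], [0, 0, 0], -1], [[0, 0, 0.015], [0, 0, 0], -1], [[0, 0, 0.015], [0, 0, 0], -1], [[0, 0, 0.015], [0, 0, 0], -1], [[0, 0, 0.01], [0, 0, 0], -1], [[0, 0, 0.004], [0, 0, 0], -1], [[0, 0, 0], [0, 0, 0], -1], [[0, 0, 0], [0, 0, 0], -1], [[0, 0, 0], [0, 0, 0], -1]]'

```text
time: 27.52
tcp_pos: [0.5983, -0.2158, 0.0466]
ee_rot: [0.001, 0.972, 0.235, 0.001]
ft_force: [0.7, -0.7, -3.2]
grip_width: 0.0277
gripper_force: 50.0
```

```bash
python3 ft.py 6
```

```text
t 27.7667 tcp [ 0.5982 -0.2158  0.0466] yaw 0.4747 tilt 0.0018
F std [0.59 0.36 0.55] [0.016 0.026 0.009] tool F [-0.17  0.17 -0.03] T [-0.114  0.001  0.005] raw T [-0.044  0.023  0.007]
push on left face / right face (N): -0.0 0.24
```

Call:
drive_tool --commands '[[[0, 0, 0.003], [0, 0, 0], -1], [[0, 0, 0.003], [0, 0, 0], -1], [[0, 0, 0.002], [0, 0, 0], -1], [[0, 0, 0.001], [0, 0, 0], -1], [[0, 0, 0.0005], [0, 0, 0], -1], [[0, 0, 0], [0, 0, 0], -1], [[0, 0, 0], [0, 0, 0], -1], [[0, 0, 0], [0, 0, 0], -1]]'

```text
time: 28.43
tcp_pos: [0.5975, -0.2154, 0.036]
ee_rot: [0.0, 0.972, 0.235, 0.0]
ft_force: [-0.5, 0.2, -2.8]
grip_width: 0.0276
gripper_force: 50.0
```

```bash
python3 ft.py 6
```

```text
t 28.6833 tcp [ 0.5975 -0.2154  0.036 ] yaw 0.4749 tilt 0.0
F std [0.59 0.51 0.46] [0.037 0.03  0.026] tool F [0.25 0.04 0.08] T [-0.106  0.011  0.028] raw T [-0.032  0.018 -0.016]
push on left face / right face (N): -0.2 -0.15
```

Call:
drive_tool --commands '[[[0, 0, 0.0005], [0, 0, 0], -1], [[0, 0, 0.0005], [0, 0, 0], -1], [[0, 0, 0], [0, 0, 0], -1], [[0, 0, 0], [0, 0, 0], -1]]'

```text
time: 29.02
tcp_pos: [0.5976, -0.2155, 0.0358]
ee_rot: [0.0, 0.972, 0.235, 0.0]
ft_force: [-3.6, 1.6, 5.2]
grip_width: 0.0277
gripper_force: 50.0
```

```bash
python3 ft.py 6
```

```text
t 29.2667 tcp [ 0.5976 -0.2155  0.0358] yaw 0.475 tilt 0.0003
F std [0.27 0.51 0.55] [0.026 0.027 0.04 ] tool F [-2.63 -2.72 -7.73] T [ 0.495 -0.423 -0.005] raw T [0.304 0.679 0.016]
push on left face / right face (N): 3.78 -0.06
```

Call:
drive_tool --commands '[[[0, 0, -0.0005], [0, 0, 0], -1], [[0, 0, 0], [0, 0, 0], -1], [[0, 0, 0], [0, 0, 0], 1], [[0, 0, 0], [0, 0, 0], 1], [[0, 0, 0], [0, 0, 0], 1], [[0, 0, 0], [0, 0, 0], 1], [[0, 0, 0], [0, 0, 0], 1], [[0, 0, 0], [0, 0, 0], 1], [[0, 0, 0], [0, 0, 0], 1], [[0, 0, 0], [0, 0, 0], 1], [[0, 0, 0], [0, 0, 0], 1], [[0, 0, 0], [0, 0, 0], 1]]'

```text
time: 30.27
tcp_pos: [0.5975, -0.2154, 0.0355]
ee_rot: [-0.0, 0.972, 0.235, 0.0]
ft_force: [-0.7, 0.1, -0.5]
grip_width: 0.0892
gripper_force: 0.0
```

Call:
drive_tool --commands '[[[0, 0, -0.005], [0, 0, 0], 1], [[0, 0, -0.015], [0, 0, 0], 1], [[0, 0, -0.015], [0, 0, 0], 1], [[0, 0, -0.015], [0, 0, 0], 1], [[0, 0, -0.015], [0, 0, 0], 1], [[0, 0, -0.015], [0, 0, 0], 1], [[0, 0, -0.015], [0, 0, 0], 1], [[0, 0, -0.015], [0, 0, 0], 1], [[-0.02, 0, -0.01], [0, 0, 0], 1], [[-0.025, 0, -0.005], [0, 0, 0], 1], [[-0.025, 0, 0], [0, 0, 0], 1], [[-0.025, 0, 0], [0, 0, 0], 1], [[-0.025, 0, 0], [0, 0, 0], 1], [[-0.025, 0, 0], [0, 0, 0], 1], [[0, 0, 0], [0, 0, 0], 1], [[0, 0, 0], [0, 0, 0], 1], [[0, 0, 0], [0, 0, 0], 1]]'

```text
time: 31.68
tcp_pos: [0.469, -0.2817, 0.1611]
ee_rot: [0.0, 0.972, 0.235, 0.0]
ft_force: [0.5, -1.0, -0.4]
grip_width: 0.093
gripper_force: 0.0
```

Run:
```python
from sq import *
c=cam('top'); r,bs=fitsq(c,[(.54,.66),(-.27,-.15),(-.3,1.3)]); v=r.x; print(v,r.fun,'mid',v[:2]+rz(v[2])[:2,:2]@[.035,0]); print(box(c,(.61,.22)))
cv2.imwrite('pics/end.png',c['color'][:,:,::-1])
```

```text
[ 0.59626955 -0.21599845  0.46862021] 0.7359752429617964 mid [ 0.62749628 -0.2001905 ]
(array([ 0.61715021,  0.22269818, -0.17313709]), np.float64(0.05285963354558054))
```

View pics/end.png

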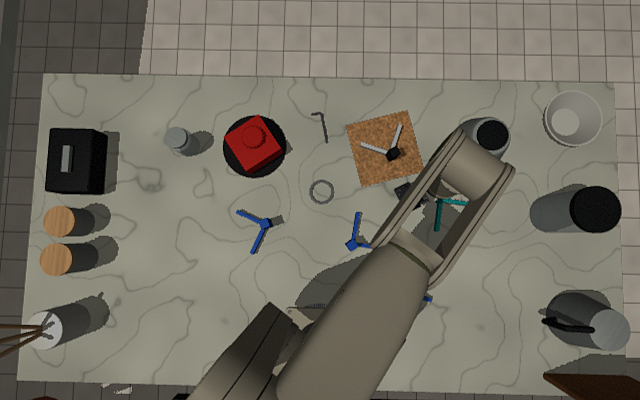

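The square is back on its mat, post at about (393,154), with its middle about 4 mm from the mat's centre. The box has sprung back, the bystanders in view are unmoved and the arm is clear.

```bash
python3 -c "from plant import arm; print(arm.finish_job())"
```

```text
the job is handed in; nothing more can be done
None
```

The job is handed in (no verdict returned): the square was held on the box corner for over 5 s at about 5.2–6 N per face, and the measured moments fit all four pads bearing, though I could not read the pads singly. It was then set back flat on its mat with its middle about 4 mm from the centre, and the arm clear.

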